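# Snap the cover onto the bay with the pink model and keep it pressed

## Robot

A 6-joint arm with a two-finger parallel gripper is mounted at the origin on a cart in front of the work surface, level with it; the furniture and walls round the work are solid. World frame = base frame: x ahead of the robot, y to its left, z up, the work surface at z = 0. Lengths are in m, angles in degrees, forces in N, time in s.
With the tool pointing down it reaches from about 0.325 to 0.925 m from the base axis. Payload 3.1 kg.
Tool frame: the origin (TCP) lies at the very end of the fingers, on their centre line; the grasp point (between the pads) lies 19 mm behind it; z points along the fingers, y is the direction in which the jaws open and shut (so a half turn about z gives the same grasp; the last joint's range is limited). The gripper opens to 85 mm and grips with 20 to 120 N. Pads are 22 mm wide; open, the fingers measure 114 mm over their backs; the gripper's body (76 mm by 85 mm) begins 54 mm behind the grasp point. The pads swing forward as they close: fully open they stand 13 mm farther back than shut.
Start: joints at [61.811, 12.427, 92.441, -0, 75.132, -6.429], TCP at [0.232, 0.58, 0.231] pointing down, gripper open.
Joint ranges: [-157.48, 157.48], [-44.54, 120.13], [17.64, 146.25], [-64.5, 244.5], [7.68, 150.69], [-147.95, 147.95]. Speed limits (degrees/s): [159.86, 159.86, 180, 180, 180, 180].

## Interface

Orientations are given as [roll, pitch, yaw] about the fixed x, y, z axes, in that order (R = Rz(yaw) Ry(pitch) Rx(roll)).
In Python, from rig import env gives the robot as it stands.
- The arm moves only by the tool arm_command, never from a script. Its argument "targets" is a list of rows, each a list of 5 numbers: the gripper command: -1 is shut, 1 is fully open, values between are in proportion, then the shift along the tool's x, y, z in cm, then the turn about the tool's z in degrees. A call has 1 to 10 rows; each row shifts and turns the commanded pose from where the row before left it, along the tool's axes as they then stand; what a row does not reach is not made up. A row lasts 1/8 s, in which the tool goes at most 62.5 mm and 10.7 degrees, less where a joint would pass 70% of its speed; a pose out of reach is approached as far as the arm can. A call with a gripper value outside its range is refused whole. The fingers move at their own pace and stop on an object; "force" is the grip in N (left out, the last holds). Time passes only in rows, so rows that do not move let the fingers close. It gives the time, the measured TCP pose, the force and the opening at its end, in the units of the state.
- env.observe(): the state, without advancing time (a new reading comes with each control period).
- env.camera(name): name is "side" or "top" or "wrist"; returns a dict with "img" (480x640x3 uint8, red, green, blue), "z_map" (480x640 float32, m along the optical axis (not along the pixel's ray), 0 where there is no reading), "fx", "fy", "cx", "cy" (pixels), "pose" (4x4, takes a point from camera to world coordinates). Camera axes: x right, y up, looking along -z (the intrinsics and any distortion apply to the point x, -y, -z); pixel columns grow to the right and rows downward; lengths in m; the calibration is good to about 2 mm. A picture is of the moment at which its call begins.
- env.hand_in(): hands the job in, once; it reports no verdict.
The state is a dict: "time_s": time; "joint_positions": joint angles; "qd": joint speeds; "tau": joint torques, N m; "position": TCP position; "tool_rot": TCP orientation; "ft_force": force on the tool from outside, world axes, zero at the start; "moment": the same for the moment, N m; "finger_gap": finger opening in m.
Only numpy, scipy, OpenCV 4.12 (cv2) and the standard library are available. Lean on these libraries where they do the work, as an engineer would, in place of code of your own. Each camera call takes 0.05 s, during which the arm holds its last target.

## Task

Pick up the orange cover, which has a black rib to grip, set it on the bay of the two-bay carrier that holds the pink dental model, and press it down until both steel clips of that bay have snapped over its edges. Keep pressing: finish while still holding the cover and pushing it firmly down on its seal. Never press the cover into the bay with the blue model, and leave both models and the loose things round about where they are.

Things in the scene. Friction and masses are not known exactly. Their poses are not given: they have to be found in the camera images.
- cover: Loose orange snap cover, 0.06 to 0.12 kg: plate 88 x 88 x 4 mm, two pale windows. Origin: centre of the plate's UNDERSIDE, 12 mm above the bench at the start; x, y along its edges (x along the rib), z up. Below it a locating rim, 70 mm square outside, 12 mm deep, lower edge a round 8 mm bead, on which it lies. It fits a bay in any of its four quarter turns.
- cover_grip (a point): Centre of the black upright grip rib on top of the cover: 50 mm long (the cover's x), 16 mm thick (its y), 24 mm high; this point is 16 mm above the underside of the plate and 12 mm above its top; the rib's top is 12 mm above this point.
- carrier: Two-bay model carrier screwed to the bench: grey base 134 (x) x 222 (y) x 4 mm, two white open bays 108 mm apart along its y. Origin: centre of the base's underside, at bench height; z up. Bay: 84 mm square outside, 76 mm inside, floor at 4 mm, top at 54 mm; the top 5 mm is a black rubber seal that yields 1 mm per 6 N, at most 3 mm.
- bay_left (a point): Centre of the mouth of the left bay (carrier's +y side), at the seal's top, 54 mm above the bench; axes as the carrier's. In the middle of each bay's two x sides (front and back) stands a 24 mm wide steel spring clip, 76 mm tall, hinged at its foot, with a slanted nose.
- bay_right (a point): The same for the right bay (carrier's -y side). Pressing: the noses meet the cover's edges when its underside is about 66 mm over the bench; the push climbs to some 8 to 14 N and drops suddenly at about 61 mm; the edges slide on until at 55 mm the clips close over the plate; at 54 mm it meets the seal and the push rises again.
- pink_model_center (a point): Centre, half-way up, of the pink dental model (58 x 62 x 32 mm, ivory teeth), standing loose in one of the two bays: which one differs from start to start.
- blue_model_center (a point): Centre, half-way up, of the blue dental model (58 x 62 x 32 mm, ivory teeth), standing loose in the other bay.
- steel_tin: Bystander: round grey steel tin, 69 mm wide, 42 mm high, standing on the bench; origin at the centre of its underside.
- wax_box: Bystander: flat card box with pink wax sheets, 85 x 60 x 24 mm; origin at the centre of its underside. The cover starts either to the right or to the left of the carrier; this box lies on the other side.
- calliper: Bystander: flat steel calliper, 150 x 52 x 10 mm, lying behind and to the right of the carrier; origin at the centre of its underside.

How it is judged:
By the outcome, as a careful person would: the job done as asked, in the order asked, and still so for the second after the job is handed in, while the arm keeps its last pose, push and grip.
It also fails if it takes over 34 s, if anything falls off the work surface, if the arm or the gripper's body presses on something with over 40 N, if the wrist force passes 120 N, or if a joint passes its speed limit or range.

## Working session

There is one attempt and no reset: what is moved stays moved. The work goes in short steps, Python scripts to look and compute and a tool call to move; the robot and the scene stay as the last step left them, time stands still between calls to the robot, and variables do not carry over. Pictures are saved under pics/ and viewed, and the job is handed in when it is done.

Besides the shell and the picture viewer there is one more tool, called as a command line: name --pt "numbers of a row" for each row, then --argument value for the rest. arm_command: Moves the arm, as the interface text tells. Its arguments: {"type":"object","properties":{"targets":{"type":"array"},"force":{"type":"number"}},"required":["targets"]}

```bash
ls; mkdir -p pics
python3 - <<'E'
from rig import env
import cv2
print(env.observe())
for n in("top","side","wrist"):
    c=env.camera(n); cv2.imwrite(f"pics/{n}0.png",c["img"][:,:,::-1]); print(n,c["fx"],c["fy"],c["cx"],c["cy"],c["pose"].round(3).tolist(),[k for k in c])
E
```

```text
pics
{'time_s': 0.0, 'joint_positions': array([ 6.18111151e+01,  1.24763909e+01,  9.25304743e+01, -5.21350473e-04,
        7.51324742e+01, -6.42909038e+00]), 'qd': array([ 0.04495227,  0.00766516,  0.09185171,  0.06076362, -0.06121526,
       -0.0328721 ]), 'tau': array([-5.12527404e-04, -3.96837151e+01, -3.03860128e+01, -6.11056225e-05,
        9.43813473e-03,  1.99412216e-05]), 'position': array([0.23128852, 0.57973245, 0.22995406]), 'tool_rot': array([-1.79861480e+02, -1.51019009e-02,  1.58240322e+02]), 'ft_force': array([0.38418049, 0.80981669, 0.14740288]), 'moment': array([-0.02517459, -0.01888596,  0.02484251]), 'finger_gap': 0.08566658547106971}
top 589.6114946642336 589.6114946642336 321.4794422753082 230.8330866886358 [[0.024, 0.995, -0.099, 0.387], [-1.0, 0.023, -0.008, 0.105], [-0.005, 0.099, 0.995, 1.346], [0.0, 0.0, 0.0, 1.0]] ['img', 'z_map', 'fx', 'fy', 'cx', 'cy', 'pose']
side 532.5971222793978 532.5971222793978 323.1166370883701 235.31290639751464 [[1.0, 0.007, -0.009, 0.495], [-0.011, 0.558, -0.83, -0.73], [-0.001, 0.83, 0.558, 0.63], [0.0, 0.0, 0.0, 1.0]] ['img', 'z_map', 'fx', 'fy', 'cx', 'cy', 'pose']
wrist 399.7962603596676 399.7962603596676 321.8464958192309 239.05713188403368 [[0.371, -0.885, -0.282, 0.159], [0.929, 0.353, 0.115, 0.609], [-0.002, -0.304, 0.953, 0.372], [0.0, 0.0, 0.0, 1.0]] ['img', 'z_map', 'fx', 'fy', 'cx', 'cy', 'pose']
```

View pics/top0.png

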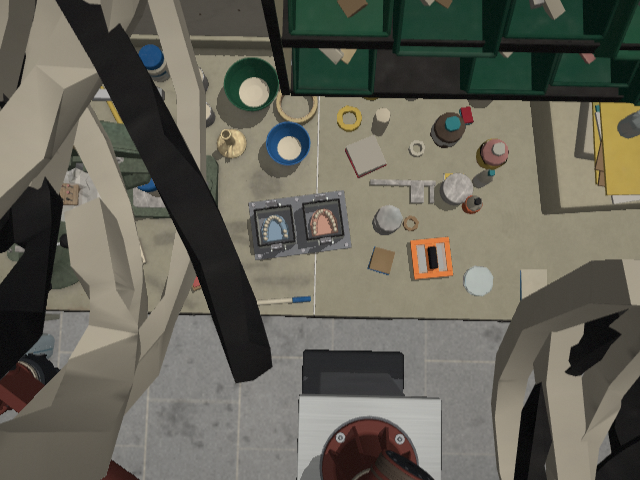

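View pics/side0.png

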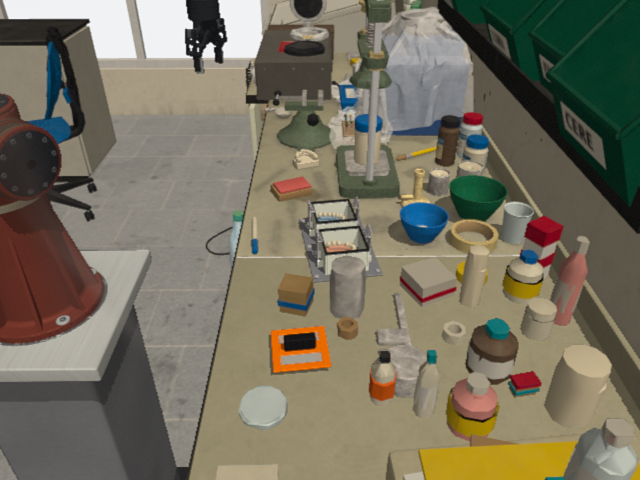

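The cover is at about (432,259) in the top view, to the robot's right. The pink model is at (323,222), so it is in the right bay (-y); the blue one is at (275,230).

Run:
```python
from rig import env
import cv2,numpy as np
c=env.camera("top"); im=c["img"][:,:,::-1]
cr=im[180:300,240:470]; cv2.imwrite("pics/top1.png",cv2.resize(cr,None,fx=3.4,fy=3.4,interpolation=cv2.INTER_CUBIC))
c=env.camera("side"); im=c["img"][:,:,::-1]
cr=im[190:380,250:400]; cv2.imwrite("pics/side1.png",cv2.resize(cr,None,fx=3,fy=3,interpolation=cv2.INTER_CUBIC))
```

```text
(no output)
```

View pics/top1.png

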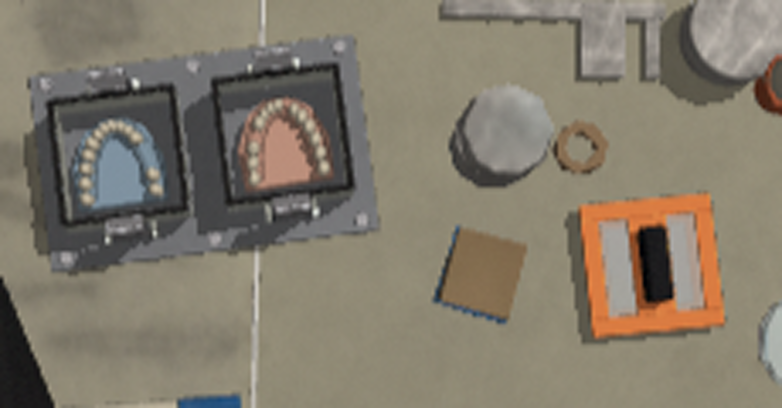

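View pics/side1.png

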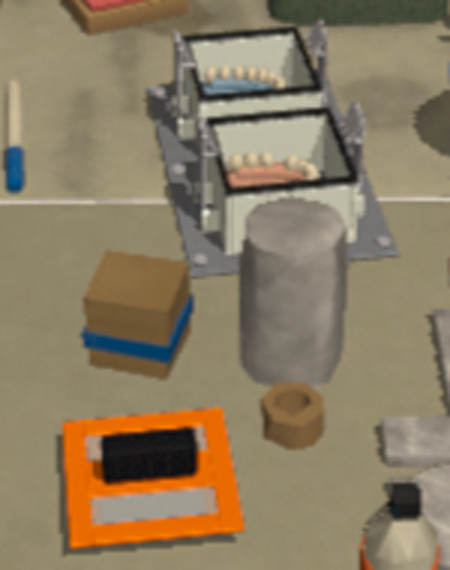

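The side view shows the rib along world x. A brown block and a tall grey cylinder stand between the cover and the carrier, so I'll carry the cover high. Next I measure.

```bash
cat > h.py <<'E'
from rig import env
import cv2,numpy as np
def ray(c,uv,z):
    uv=np.atleast_2d(np.asarray(uv,float)); P=c["pose"]
    d=np.c_[(uv[:,0]-c["cx"])/c["fx"],-(uv[:,1]-c["cy"])/c["fy"],-np.ones(len(uv))]@P[:3,:3].T
    o=P[:3,3]; return o+d*((z-o[2])/d[:,2])[:,None]
def cloud(c):
    v,u=np.mgrid[:480,:640]; Z=c["z_map"]
    p=np.stack([(u-c["cx"])/c["fx"]*Z,-(v-c["cy"])/c["fy"]*Z,-Z],-1)
    return p@c["pose"][:3,:3].T+c["pose"][:3,3]
def hsv(c): return cv2.cvtColor(c["img"],cv2.COLOR_RGB2HSV)
def rect(p):
    r=cv2.minAreaRect((p[:,:2]*1000).astype(np.float32)); return r
E
python3 - <<'E'
from h import *
for n in("top","side"):
    c=env.camera(n); H=hsv(c); W=cloud(c)
    if n=="top": print("z bench",np.median(W[150:200,330:360,2]))
    m=cv2.inRange(H,(5,170,120),(18,255,255))
    k,l,s,ce=cv2.connectedComponentsWithStats(m)
    i=1+np.argmax(s[1:,4]); print(n,s[i],ce[i])
    v,u=np.where(l==i); p=ray(c,np.c_[u,v],.016); r=rect(p); print(" cover",r, "meanz",np.median(W[v,u,2]))
    x,y,w,h=s[i,:4]
    b=(H[...,2]<60); 
    bb=np.zeros_like(b); bb[y-10:y+h,x+4:x+w-4]=b[y-10:y+h,x+4:x+w-4]
    k,l,s,ce=cv2.connectedComponentsWithStats(bb.astype(np.uint8)); i=1+np.argmax(s[1:,4])
    v,u=np.where(l==i); 
    # rib top by depth
    q=W[v,u]; t=q[:,2]>.036; print(" rib",s[i],q[:,2].max(),rect(ray(c,np.c_[u,v][t],.040)) if t.sum()>5 else None)
    # bays
    z=W[...,2]; 
    reg=(z>.049)&(z<.058)&(W[...,0]>.35)&(W[...,0]<.65)&(W[...,1]>-.03)&(W[...,1]<.3)
    k,l,s,ce=cv2.connectedComponentsWithStats(reg.astype(np.uint8))
    for i in range(1,k):
        if s[i,4]>60:
            v,u=np.where(l==i); print(" bay",s[i],rect(ray(c,np.c_[u,v],.054)),rect(W[v,u]))
    pk=cv2.inRange(H,(0,60,120),(12,140,255));
E
```

```text
z bench 0.0013317224330569033
top [411 238  42  41 702] [430.67948718 258.02706553]
 cover ((464.5997619628906, -132.85699462890625), (84.86074829101562, 86.61138153076172), 6.852015972137451) meanz 0.01592481901378917
 rib [428 247  10  22 171] 0.04546788366042298 ((464.1070861816406, -132.10769653320312), (46.62954330444336, 15.946809768676758), 7.403017520904541)
 bay [302 198  42  40 174] ((542.9181518554688, 113.08942413330078), (84.38651275634766, 83.34970092773438), 8.727584838867188) ((543.1057739257812, 113.2000732421875), (84.17578125, 83.45848846435547), 8.60991382598877)
 bay [254 204  42  43 231] ((526.4400024414062, 219.83767700195312), (84.29305267333984, 84.09584045410156), 8.532500267028809) ((526.760498046875, 219.9989013671875), (84.41466522216797, 84.11795806884766), 8.668164253234863)
 bay [369 246  19  27 328] ((456.774169921875, -15.157571792602539), (39.072872161865234, 49.88839340209961), 76.0956039428711) ((456.842529296875, -14.94902229309082), (38.682552337646484, 49.94569396972656), 76.65191650390625)
side [ 271  326   60   47 1394] [299.35509326 349.9146
[... 271 characters left out ...]
6.030349254608154)
 bay [311 199  47  26 316] ((525.8401489257812, 215.9761505126953), (84.96070098876953, 94.66865539550781), 8.456418991088867) ((525.5877685546875, 220.21766662597656), (84.26256561279297, 91.12836456298828), 8.982890129089355)
 bay [319 226  51  31 383] ((542.3974609375, 110.28289031982422), (84.79617309570312, 92.93614196777344), 7.802708148956299) ((542.2120971679688, 113.28804779052734), (84.42538452148438, 90.38018035888672), 8.568862915039062)
 bay [279 273  34  16 387] ((455.7461853027344, -16.8646240234375), (41.16457748413086, 50.95259094238281), 75.49671936035156) ((455.2925109863281, -14.644567489624023), (41.56081008911133, 50.9370002746582), 74.16229248046875)
```

arm_command --pt "0.2 0 0 0 -9.6" --pt "0.2 0 0 0 -9.6" --pt "0.2 0 0 0 -9.7" --pt "0.2 -1.1 -5.66 0 0" --pt "0.2 -1.1 -5.66 0 0" --pt "0.2 -1.1 -5.66 0 0" --pt "0.2 -1.1 -5.66 0 0" --pt "0.2 -1.1 -5.66 0 0" --pt "0.2 -1.1 -5.66 0 0" --pt "0.2 -1.1 -5.66 0 0" --force 80

```text
time_s: 1.6
position: [0.3577, 0.1953, 0.2317]
tool_rot: [180.0, 0.1, -172.8]
ft_force: [0.7, -0.4, -0.3]
finger_gap: 0.0514
```

arm_command --pt "0.2 -1.1 -5.66 0 0" --pt "0.2 -1.1 -5.66 0 0" --pt "0.2 -1.1 -5.66 0 0" --pt "0.2 -1.1 -5.66 0 0" --pt "0.2 -1.1 -5.66 0 0" --pt "0.2 -1.1 -5.66 0 0" --pt "0.2 0 0 4 0" --pt "0.2 0 0 0 0" --pt "0.2 0 0 0 0"

```text
time_s: 2.72
position: [0.4652, -0.1315, 0.192]
tool_rot: [-180.0, 0.0, -172.8]
ft_force: [-0.3, 0.2, 0.8]
finger_gap: 0.0509
```

Run:
```python
from h import *
s=env.observe(); print(s["position"],s["tool_rot"],s["ft_force"],s["finger_gap"],s["time_s"])
for n in("wrist","top"):
    c=env.camera(n); cv2.imwrite(f"pics/{n}2.png",c["img"][:,:,::-1])
    H=hsv(c);W=cloud(c)
    m=cv2.inRange(H,(5,170,120),(18,255,255)); k,l,st,ce=cv2.connectedComponentsWithStats(m)
    for i in np.argsort(-st[1:,4])[:1]+1:
        v,u=np.where(l==i); print(n,st[i],rect(ray(c,np.c_[u,v],.016)))
```

```text
[ 0.46515212 -0.13145705  0.19198281] [-1.79994326e+02  1.91326894e-02 -1.72820310e+02] [-0.27566759  0.24320614  0.7758845 ] 0.05089895211116264 2.725
wrist [ 265  154  112  106 6226] ((463.2511901855469, -133.57278442382812), (87.31199645996094, 87.32652282714844), 6.72261905670166)
top [411 238  32  41 374] ((463.63629150390625, -125.82798767089844), (85.27545166015625, 72.4716567993164), 6.12131404876709)
```

View pics/wrist2.png

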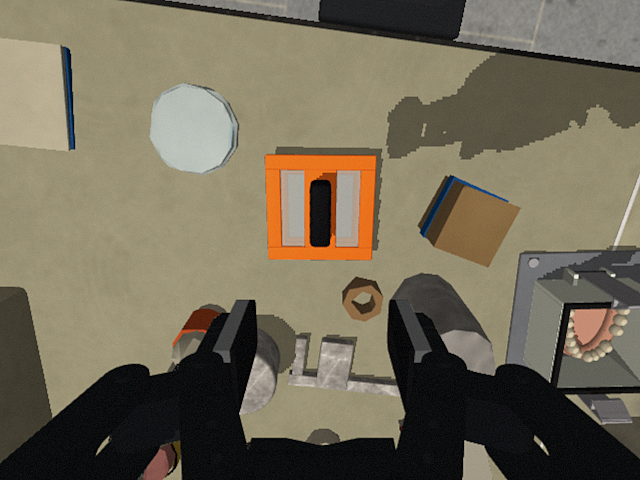

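arm_command --pt "0.2 0.17 -0.15 4 0.3" --pt "0.2 0 0 4 0" --pt "0.2 0 0 4 0" --pt "0.2 0 0 3 0" --pt "0.2 0 0 1.2 0" --pt "0.2 0 0 1.1 0" --pt "0.2 0 0 0 0" --pt "0.2 0 0 0 0"

```text
time_s: 3.82
position: [0.4646, -0.134, 0.0194]
tool_rot: [-179.9, 0.1, -173.2]
ft_force: [0.4, 0.3, -0.0]
finger_gap: 0.0512
```

arm_command --pt "-1 0 0 0 0" --pt "-1 0 0 0 0" --pt "-1 0 0 0 0" --pt "-1 0 0 0 0" --pt "-1 0 0 0 0" --pt "-1 0 0 0 0" --force 90

```text
time_s: 4.58
position: [0.4641, -0.1339, 0.0192]
tool_rot: [-180.0, 0.1, -173.2]
ft_force: [-1.7, 0.7, 5.6]
finger_gap: 0.0143
```

Run:
```python
from h import *
c=env.camera("wrist"); cv2.imwrite("pics/wrist3.png",c["img"][:,:,::-1])
c=env.camera("side"); cv2.imwrite("pics/side3.png",cv2.resize(c["img"][260:410,200:400,::-1],None,fx=4,fy=4))
```

```text
(no output)
```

View pics/side3.png

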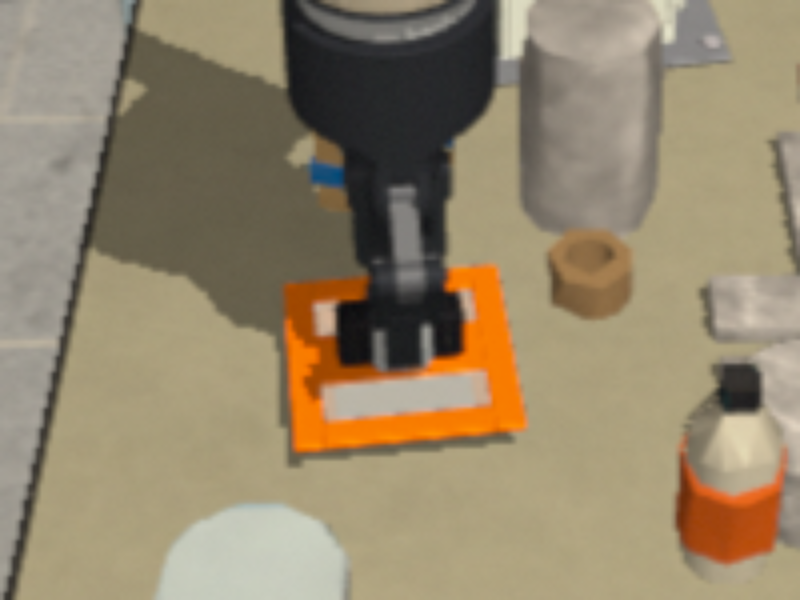

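View pics/wrist3.png

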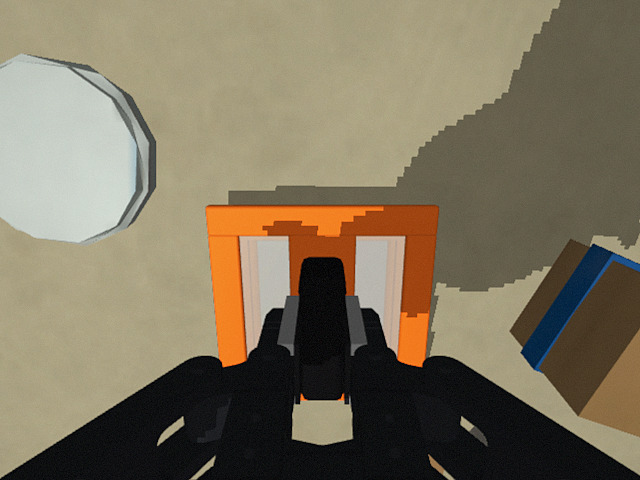

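arm_command --pt "-1 0 0 -1 0" --pt "-1 0 0 -3 0" --pt "-1 0 0 -5 0" --pt "-1 0 0 -5 0" --pt "-1 0 0 -4 0" --pt "-1 0 0 0 0" --pt "-1 0 0 0 0"

```text
time_s: 5.55
position: [0.4627, -0.1332, 0.1974]
tool_rot: [180.0, -0.1, -173.2]
ft_force: [-0.7, 0.8, -1.0]
finger_gap: 0.0139
```

Run:
```python
from h import *
s=env.observe(); print(s["position"],s["tool_rot"],s["ft_force"],s["moment"],s["finger_gap"],s["time_s"])
ψ=np.radians(s["tool_rot"][2]); d=np.array([.5430,.1132])-s["position"][:2]
ψ2=np.radians(188.7); print("after turn",188.7-360-s["tool_rot"][2], "x,y cm",100*d@[np.cos(ψ2),np.sin(ψ2)],100*d@[np.sin(ψ2),-np.cos(ψ2)])
c=env.camera("wrist"); cv2.imwrite("pics/wrist4.png",c["img"][:,:,::-1])
c=env.camera("side"); cv2.imwrite("pics/side4.png",cv2.resize(c["img"][150:350,200:450,::-1],None,fx=3,fy=3))
```

```text
[ 0.46269064 -0.13316121  0.19742149] [ 1.79953305e+02 -7.83624954e-02 -1.73160262e+02] [-0.66475349  0.75386495 -1.00375312] [0.00877911 0.04226972 0.03838445] 0.01394002509059191 5.55
after turn 1.8602623613139428 x,y cm -11.665010683173222 23.137889335790987
```

View pics/side4.png

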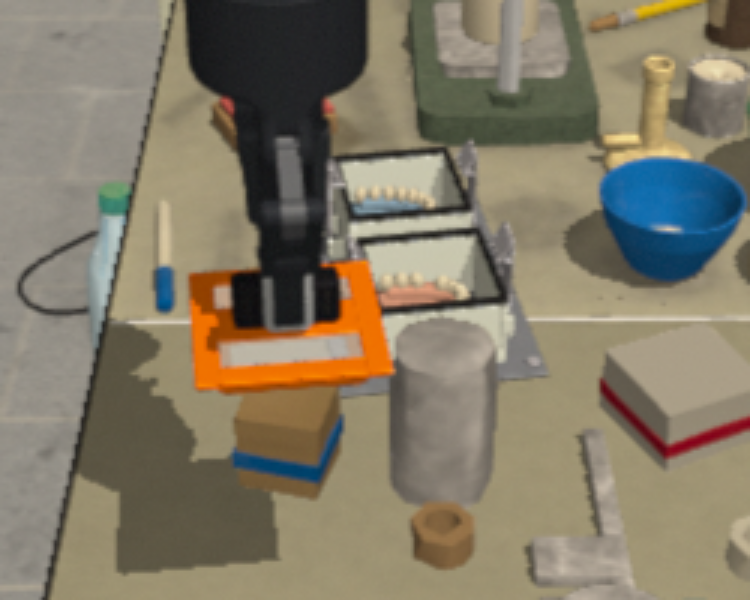

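View pics/wrist4.png

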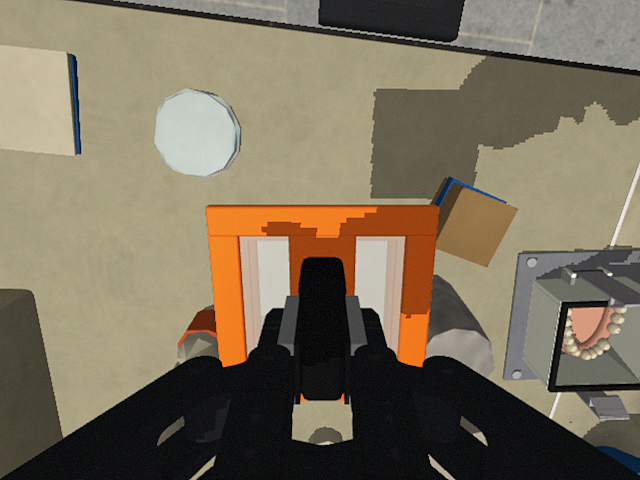

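Run:
```python
from h import *
s=env.observe(); c=env.camera("wrist")
zt=s["position"][2]-.0192+.016
a=np.radians(s["tool_rot"][2])+np.pi
W=cloud(c); print("z plate",np.median(W[212:225,240:400,2]),zt)
for uv in [(207,206),(322,206),(438,206)]:
    for z in (zt,):
        p=ray(c,uv,z)[0]-s["position"]; print(uv,"along rib",1000*p[:2]@[np.cos(a),np.sin(a)],"across",1000*p[:2]@[-np.sin(a),np.cos(a)])
```

```text
z plate 0.19205481363545954 0.1929244432895032
(207, 206) along rib -44.32427062573942 across -42.74379419819199
(322, 206) along rib -44.3013049954494 across -0.16308489670811535
(438, 206) along rib -44.27811764510235 across 42.828716857936634
```

arm_command --pt "-1 0 0 0 -1.9" --pt "-1 -2.33 4.63 0 0" --pt "-1 -2.33 4.63 0 0" --pt "-1 -2.33 4.63 0 0" --pt "-1 -2.33 4.63 0 0" --pt "-1 -2.33 4.63 0 0" --pt "-1 0 0 0 0" --pt "-1 0 0 4 0" --pt "-1 0 0 0 0" --pt "-1 0 0 0 0"

```text
time_s: 6.95
position: [0.5435, 0.1123, 0.1586]
tool_rot: [-180.0, -0.0, -171.3]
ft_force: [0.6, 0.2, 0.6]
finger_gap: 0.0142
```

Run:
```python
from h import *
s=env.observe(); print(s["position"],s["tool_rot"],s["ft_force"],s["moment"],s["finger_gap"],s["time_s"])
ψ=np.radians(s["tool_rot"][2]); d=np.array([.5430,.1132])-s["position"][:2]
print("x,y cm",100*d@[np.cos(ψ),np.sin(ψ)],100*d@[np.sin(ψ),-np.cos(ψ)])
for n in("wrist","side"):
    c=env.camera(n); cv2.imwrite(f"pics/{n}5.png",c["img"][:,:,::-1])
    W=cloud(c); z=W[...,2]; zz=np.full(z.shape,.0)
    reg=(z>.049)&(z<.058)&(W[...,0]>.4)&(W[...,0]<.62)&(W[...,1]>.05)&(W[...,1]<.28)
    k,l,st,ce=cv2.connectedComponentsWithStats(reg.astype(np.uint8))
    for i in range(1,k):
        if st[i,4]>60:
            v,u=np.where(l==i); print(n,st[i],rect(ray(c,np.c_[u,v],.054)))
```

```text
[0.54349279 0.11225462 0.15855597] [-1.79992695e+02 -2.27984046e-02 -1.71296827e+02] [0.61204233 0.16881345 0.55958244] [0.0408466  0.00260009 0.00104117] 0.014153103864350711 6.95
x,y cm 0.03440648124156985 0.10090603680630894
wrist [ 256  170  136   35 1218] ((510.7872314453125, 108.13337707519531), (21.2562255859375, 83.32026672363281), 8.698058128356934)
wrist [ 427  170  140  125 2897] ((525.3088989257812, 218.38873291015625), (83.31234741210938, 84.35076904296875), 8.697972297668457)
side [314 209  44  17 182] ((529.071533203125, 196.14613342285156), (84.40060424804688, 54.433624267578125), 8.456523895263672)
side [319 226  51  31 393] ((542.1288452148438, 109.9464111328125), (85.04493713378906, 92.81298828125), 8.72954273223877)
```

View pics/wrist5.png

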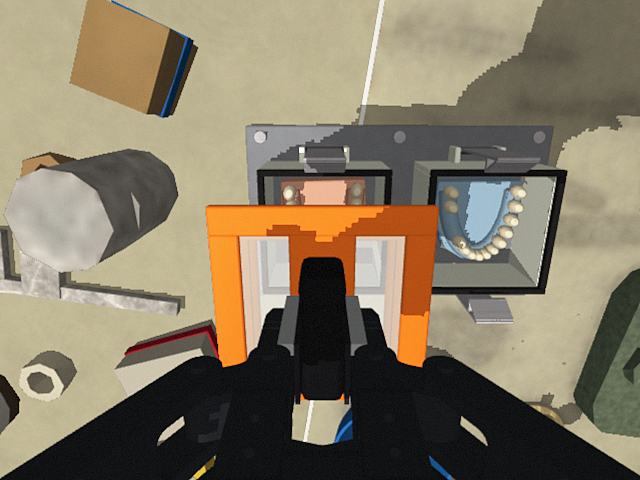

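View pics/side5.png

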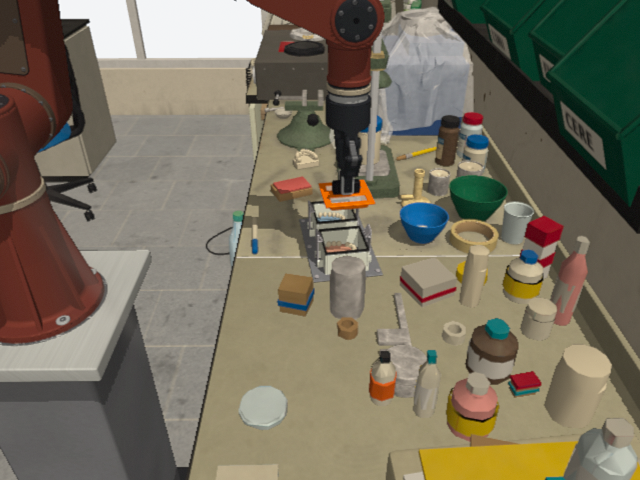

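arm_command --pt "-1 0.09 0.05 3 0" --pt "-1 0 0 3 0" --pt "-1 0 0 2 0" --pt "-1 0 0 0 0" --pt "-1 0 0 0 0"

```text
time_s: 7.68
position: [0.544, 0.1133, 0.0801]
tool_rot: [-180.0, 0.2, -171.3]
ft_force: [0.3, 0.2, -0.1]
finger_gap: 0.0143
```

Run:
```python
from h import *
s=env.observe(); print(s["position"],s["tool_rot"],s["ft_force"],s["moment"],s["finger_gap"],s["time_s"])
c=env.camera("side"); cv2.imwrite("pics/side6.png",cv2.resize(c["img"][170:300,270:420,::-1],None,fx=4.6,fy=4.6))
c=env.camera("wrist"); cv2.imwrite("pics/wrist6.png",c["img"][:,:,::-1])
```

```text
[0.54403761 0.11326101 0.08007799] [-1.79985703e+02  1.72733002e-01 -1.71273673e+02] [ 0.26182913  0.19546743 -0.08880333] [-0.02067887  0.01611766  0.01426828] 0.01429305903847546 7.675
```

View pics/side6.png

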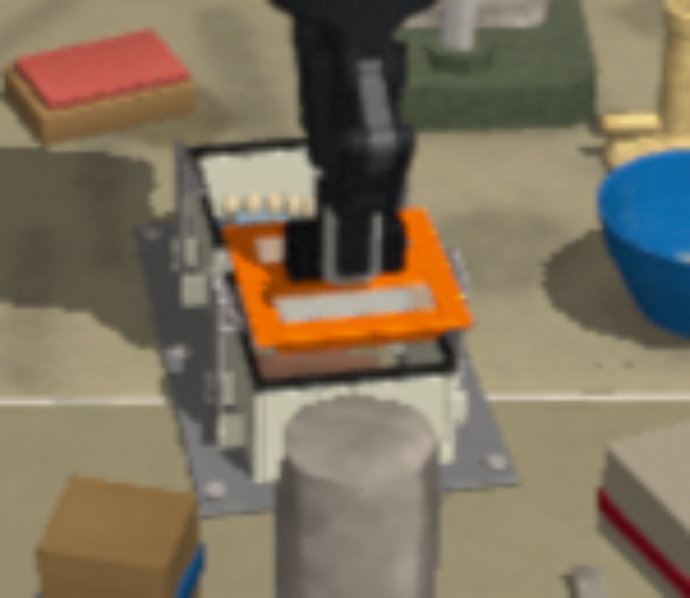

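View pics/wrist6.png

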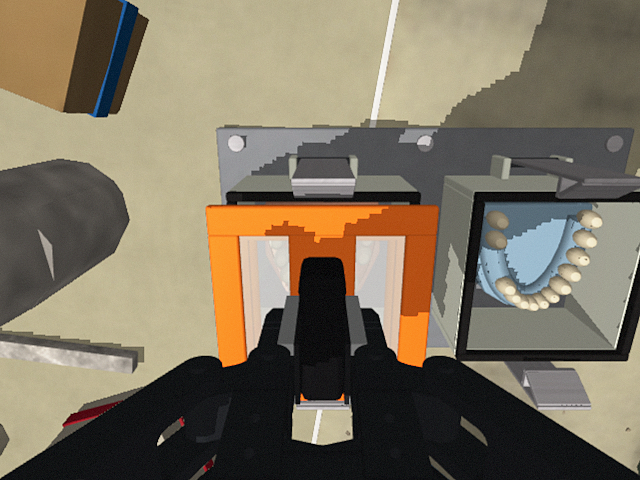

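Run:
```python
from h import *
s=env.observe(); c=env.camera("wrist"); s2=env.observe(); print(s["position"],s2["position"])
im=c["img"].astype(int).sum(2)
print("col 260 rows180-210",im[180:212,260].tolist()); print("col 390",im[180:212,390].tolist())
print("row199 cols 220-235",im[199,220:236].tolist(),im[199,410:426].tolist())
a=np.radians(s["tool_rot"][2])+np.pi
W=cloud(c); print(np.median(W[212:225,240:400,2]), W[197,260],W[197,390])
e=np.array([np.cos(a),np.sin(a)]);f=np.array([-np.sin(a),np.cos(a)])
zt=np.median(W[212:225,240:400,2])
q=ray(c,(322,205.5),.0775)[0][:2]
print("cover ctr along",1000*(q@e+.044), "for zt",1000*(ray(c,(322,205.5),zt)[0][:2]@e+.044))
for u,v in [(260,192),(390,192)]: print("bay ctr along",1000*(ray(c,(u,v),.054)[0][:2]@e+.042))
```

```text
[0.5441707  0.11339632 0.08025356] [0.54397382 0.11337286 0.08009682]
col 260 rows180-210 [376, 363, 380, 377, 379, 383, 380, 377, 382, 392, 377, 265, 6, 25, 50, 61, 65, 55, 57, 53, 34, 66, 192, 262, 234, 225, 316, 380, 423, 444, 449, 447]
col 390 [367, 377, 378, 369, 376, 371, 372, 382, 364, 373, 417, 329, 12, 39, 61, 64, 58, 62, 59, 45, 21, 80, 193, 248, 234, 217, 246, 282, 292, 280, 290, 276]
row199 cols 220-235 [527, 458, 424, 457, 469, 415, 198, 52, 83, 93, 86, 86, 95, 86, 103, 84] [54, 48, 58, 48, 53, 55, 58, 51, 52, 46, 127, 220, 245, 244, 229, 224]
0.07587141703876052 [0.50616128 0.08040109 0.05250188] [0.49759345 0.13548609 0.0530035 ]
cover ctr along 554.4120440271106 for zt 554.791525325044
bay ctr along 552.0293817610964
bay ctr along 552.0321649850467
```

arm_command --pt "-1 0.2 0 0 0" --pt "-1 0 0 0.3 0" --pt "-1 0 0 0 0"

```text
time_s: 8.2
position: [0.5407, 0.1131, 0.0753]
tool_rot: [-180.0, 0.0, -171.3]
ft_force: [1.1, 0.7, 0.2]
finger_gap: 0.0144
```

```bash
cat > al.py <<'E'
from h import *
s=env.observe(); c=env.camera("wrist"); print(s["time_s"],s["position"],s["tool_rot"],s["ft_force"],s["moment"])
im=c["img"].astype(int).sum(2)
a=np.radians(s["tool_rot"][2])+np.pi; e=np.array([np.cos(a),np.sin(a)])
q=ray(c,(322,205.5),s["position"][2]-.0027)[0][:2]
print("cover along",1000*(q@e+.044),"tcp",1000*(s["position"][:2]@e))
for u in (250,260,390,400):
    col=im[170:204,u]; d=np.diff(col); i=np.argmin(col[2:]-col[:-2]); v=170+i+1
    print(u,v,"bay along",1000*(ray(c,(u,v),.054)[0][:2]@e+.042))
E
python3 al.py
```

```text
8.2 [0.54074079 0.11309206 0.07528853] [-1.79999710e+02  3.35233848e-02 -1.71256534e+02] [1.11918465 0.70532042 0.19883654] [ 0.02631864 -0.05822395  0.08100801]
cover along 550.9871880384477 tcp 551.6479638275134
250 201 bay along 551.3475399253305
260 201 bay along 551.3481784153184
390 202 bay along 551.7792337402975
400 201 bay along 551.3571151315282
```

arm_command --pt "-1 0 0 0.15 0" --pt "-1 0 0 0.15 0" --pt "-1 0 0 0.15 0" --pt "-1 0 0 0 0"

```text
time_s: 8.75
position: [0.5414, 0.1131, 0.0715]
tool_rot: [-180.0, 0.1, -171.3]
ft_force: [0.5, -0.5, 3.4]
finger_gap: 0.0137
```

```bash
python3 al.py | head -2
python3 - <<'E'
from h import *
c=env.camera("side"); cv2.imwrite("pics/side7.png",cv2.resize(c["img"][170:300,270:420,::-1],None,fx=4.6,fy=4.6))
E
```

```text
8.75 [0.54141886 0.1130762  0.07149708] [-1.79993277e+02  9.59768896e-02 -1.71262333e+02] [ 0.52811216 -0.50392428  3.43787719] [ 0.01241628 -0.20397473 -0.00960736]
cover along 551.6772103831578 tcp 552.3127511632188
```

View pics/side7.png

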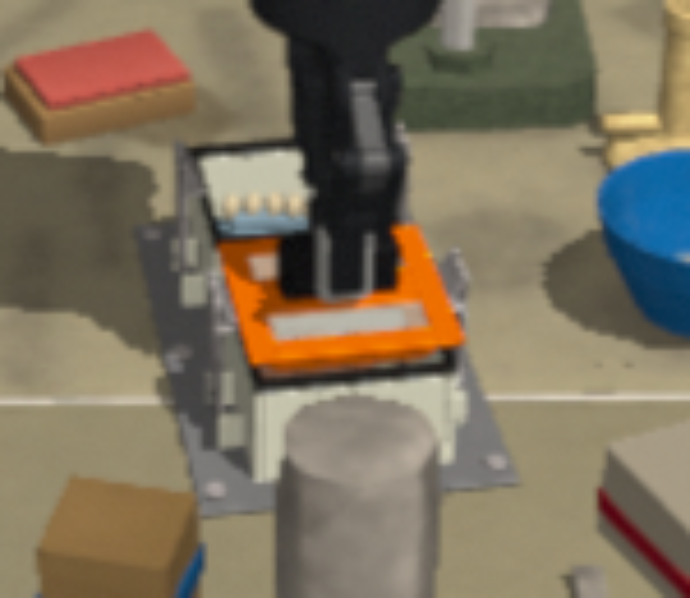

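arm_command --pt "-1 0.05 0 0.1 0" --pt "-1 0 0 0.1 0" --pt "-1 0 0 0 0"

```text
time_s: 9.22
position: [0.5415, 0.1131, 0.0702]
tool_rot: [-180.0, 0.2, -171.3]
ft_force: [1.4, 1.1, 6.2]
finger_gap: 0.0142
```

arm_command --pt "-1 0 0 0.1 0" --pt "-1 0 0 0.1 0" --pt "-1 0 0 0 0"

```text
time_s: 9.6
position: [0.5421, 0.1131, 0.0694]
tool_rot: [-180.0, 0.2, -171.3]
ft_force: [-1.3, -0.1, 12.6]
finger_gap: 0.0138
```

```bash
python3 al.py | head -2
```

```text
9.6 [0.5420699  0.11313935 0.06935763] [-179.98614227    0.21345343 -171.26102109] [-1.3434848  -0.06792179 12.58256222] [0.03985553 0.16605963 0.01409411]
cover along 552.2990913326603 tcp 552.966508037915
```

arm_command --pt "-1 0 0 0.1 0" --pt "-1 0 0 0.1 0" --pt "-1 0 0 0.1 0" --pt "-1 0 0 0 0"

```text
time_s: 10.15
position: [0.5408, 0.113, 0.0638]
tool_rot: [-180.0, 0.1, -171.3]
ft_force: [4.1, -0.2, 3.5]
finger_gap: 0.0142
```

```bash
python3 al.py | head -2
```

```text
10.15 [0.5407589  0.11297133 0.06379937] [-1.79995796e+02  8.93081247e-02 -1.71266252e+02] [ 4.05162438 -0.20831597  3.49267557] [ 0.06022235 -0.62093858  0.00687828]
cover along 550.9694565173517 tcp 551.6425081350793
```

arm_command --pt "-1 -0.06 0 0.1 0" --pt "-1 0 0 0.1 0" --pt "-1 0 0 0 0"

```text
time_s: 10.58
position: [0.5389, 0.1129, 0.0608]
tool_rot: [180.0, -0.2, -171.3]
ft_force: [-0.6, 0.3, 1.4]
finger_gap: 0.014
```

arm_command --pt "-1 0 0 0.1 0" --pt "-1 0 0 0.1 0" --pt "-1 0 0 0 0"

```text
time_s: 10.95
position: [0.5389, 0.1129, 0.0598]
tool_rot: [180.0, -0.3, -171.2]
ft_force: [-4.6, -1.4, 7.2]
finger_gap: 0.0142
```

```bash
python3 al.py | head -2
```

```text
10.95 [0.53890582 0.11286772 0.0597814 ] [ 179.99505524   -0.25236896 -171.24678203] [-4.62431282 -1.36445271  7.2130663 ] [-0.1676852   0.55147707 -0.02558121]
cover along 549.1805519936051 tcp 549.8052541543575
```

Run:
```python
from h import *
c=env.camera("side"); cv2.imwrite("pics/side8.png",cv2.resize(c["img"][190:290,290:400,::-1],None,fx=6,fy=6,interpolation=cv2.INTER_CUBIC))
c=env.camera("wrist"); cv2.imwrite("pics/wrist8.png",c["img"][:,:,::-1])
c=env.camera("top"); cv2.imwrite("pics/top8.png",cv2.resize(c["img"][180:280,240:360,::-1],None,fx=6,fy=6,interpolation=cv2.INTER_CUBIC))
```

```text
(no output)
```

View pics/side8.png

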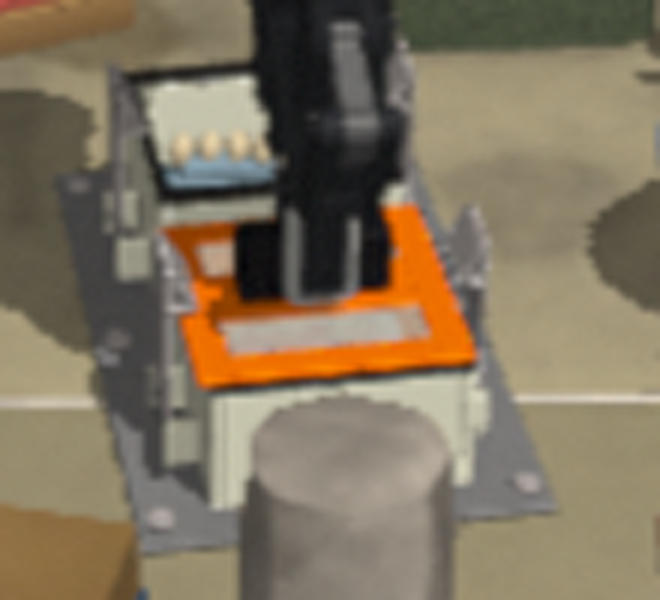

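View pics/wrist8.png

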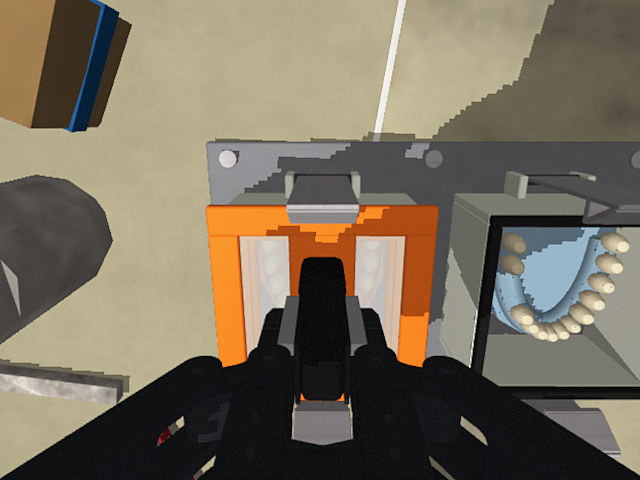

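View pics/top8.png

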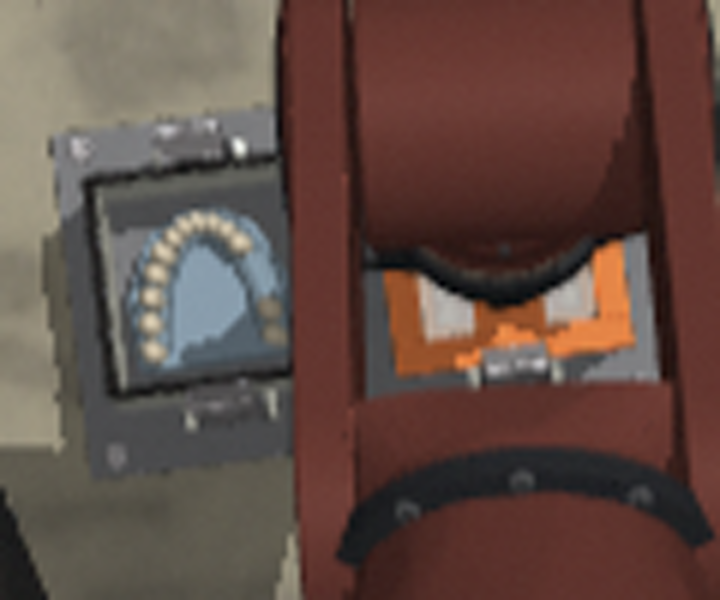

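Run:
```python
from h import *
c=env.camera("wrist"); 
s=env.observe(); print(s["position"],s["ft_force"],s["time_s"])
im=c["img"]; cv2.imwrite("pics/wrist9.png",cv2.resize(im[380:460,270:380,::-1],None,fx=7,fy=7,interpolation=cv2.INTER_CUBIC))
W=cloud(c); a=np.radians(s["tool_rot"][2])+np.pi; e=np.array([np.cos(a),np.sin(a)]); t=s["position"][:2]
for col in (312,322,332):
  print(col)
  for v in list(range(168,216,4))+list(range(396,448,3)):
    p=W[v,col]; print("   ",v,im[v,col].tolist(),"along %.1f z %.1f"%(1000*((p[:2]-t)@e),1000*p[2])) if col==322 else None
# lateral seal
c=env.camera("side"); W=cloud(c)
```

```text
[0.53891113 0.11288    0.05981955] [-5.12036862 -0.74153927  6.74177284] 11.2
312
322
    168 [84, 82, 84] along -51.3 z 2.6
    172 [77, 81, 81] along -49.5 z 3.9
    176 [72, 72, 74] along -49.0 z 13.5
    180 [81, 78, 76] along -49.0 z 25.0
    184 [84, 84, 82] along -49.0 z 35.8
    188 [77, 76, 75] along -49.0 z 45.0
    192 [81, 76, 75] along -49.0 z 53.7
    196 [84, 80, 82] along -49.1 z 61.8
    200 [84, 78, 81] along -49.0 z 68.1
    204 [126, 124, 123] along -48.6 z 72.5
    208 [190, 185, 186] along -47.9 z 75.4
    212 [167, 161, 165] along -46.1 z 73.6
    396 [19, 22, 26] along 21.6 z 79.3
    399 [14, 16, 21] along 23.3 z 78.8
    402 [80, 81, 82] along 53.9 z 43.5
    405 [80, 79, 78] along 53.4 z 46.1
    408 [84, 85, 83] along 44.3 z 58.8
    411 [112, 108, 109] along 44.1 z 60.9
    414 [127, 125, 126] along 44.5 z 62.2
    417 [127, 120, 124] along 45.3 z 63.0
    420 [131, 128, 129] along 46.0 z 63.9
    423 [127, 126, 129] along 46.7 z 64.9
    426 [126, 121, 121] along 47.6 z 65.7
    429 [129, 124, 125] along 46.2 z 68.8
    432 [133, 126, 127] along 49.1 z 67.3
    435 [122, 119, 118] along 49.4 z 68.7
    438 [122, 119, 121] along 49.6 z 70.0
    441 [128, 122, 122] along 50.6 z 70.5
    444 [116, 115, 113] along 50.6 z 72.1
    447 [16, 18, 18] along -10.2 z 134.5
332
```

View pics/wrist9.png

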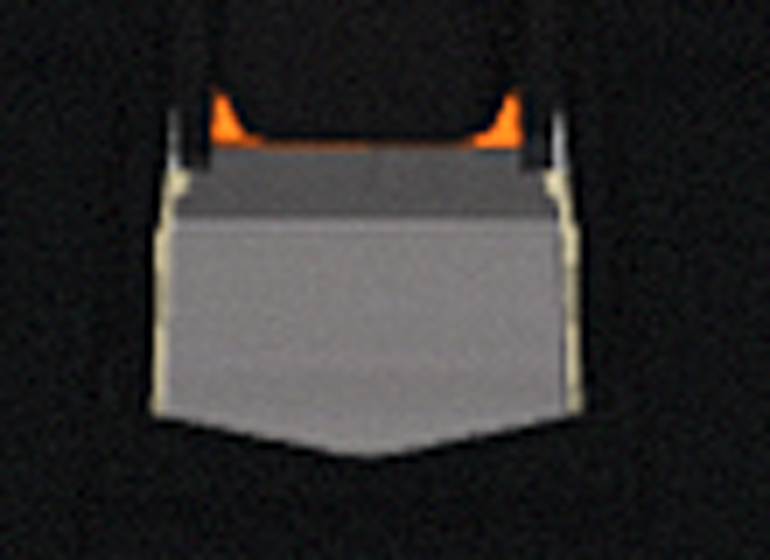

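arm_command --pt "-1 0 0 0.1 0" --pt "-1 -0.1 0 0 0" --pt "-1 -0.1 0 0 0" --pt "-1 0 0 0 0"

```text
time_s: 11.75
position: [0.5404, 0.1131, 0.0592]
tool_rot: [180.0, -0.3, -171.2]
ft_force: [-6.7, -0.9, 11.3]
finger_gap: 0.0139
```

```bash
cat > cl.py <<'E'
from h import *
c=env.camera("wrist"); s=env.observe(); print(s["time_s"],s["position"],s["tool_rot"],s["ft_force"],s["moment"],s["finger_gap"])
W=cloud(c); im=c["img"]; a=np.radians(s["tool_rot"][2])+np.pi; e=np.array([np.cos(a),np.sin(a)]); t=s["position"][:2]
for v in list(range(188,228,4))+list(range(399,430,2)):
    p=W[v,322]; print("   ",v,im[v,322].tolist(),"along %.1f z %.1f"%(1000*((p[:2]-t)@e),1000*p[2]))
import sys
cv2.imwrite(f"pics/{sys.argv[1]}.png",np.hstack([cv2.resize(im[x:x+80,270:380,::-1],None,fx=3.5,fy=3.5,interpolation=cv2.INTER_CUBIC) for x in (160,380)]))
E
python3 cl.py w10
```

```text
11.8 [0.54045368 0.11314304 0.05923815] [ 179.995759     -0.32048813 -171.23710678] [-7.38877056 -1.43675609 10.73488204] [-0.19685191  0.92859429  0.0302872 ] 0.014124345872115309
    188 [83, 81, 78] along -50.5 z 53.1
    192 [84, 81, 85] along -50.4 z 60.1
    196 [80, 78, 79] along -50.5 z 68.2
    200 [162, 159, 159] along -50.4 z 74.2
    204 [186, 183, 181] along -49.1 z 74.3
    208 [143, 137, 139] along -47.8 z 74.3
    212 [135, 133, 133] along -45.4 z 70.1
    216 [138, 133, 135] along -43.0 z 65.9
    220 [248, 143, 61] along -38.6 z 54.5
    224 [250, 140, 37] along -37.0 z 54.5
    399 [12, 12, 14] along 22.9 z 78.7
    401 [80, 67, 60] along -76.9 z 201.1
    403 [76, 74, 76] along 52.4 z 45.3
    405 [81, 79, 80] along 51.4 z 47.8
    407 [82, 80, 83] along 42.5 z 59.6
    409 [103, 102, 103] along 42.0 z 61.5
    411 [120, 118, 116] along 43.6 z 60.8
    413 [122, 118, 116] along 42.8 z 62.8
    415 [130, 125, 123] along 43.9 z 62.8
    417 [128, 125, 122] along 43.6 z 64.3
    419 [128, 123, 124] along 44.6 z 64.3
    421 [133, 127, 131] along 45.3 z 64.6
    423 [129, 127, 123] along 44.7 z 66.5
    425 [129, 125, 127] along 45.6 z 66.6
    427 [126, 121, 122] along 46.6 z 66.6
    429 [127, 123, 128] along 46.1 z 68.2
```

View pics/w10.png

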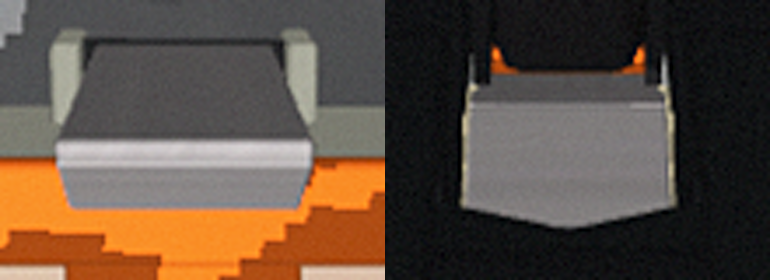

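arm_command --pt "-1 -0.07 0 0.1 0" --pt "-1 0 0 0.1 0" --pt "-1 0 0 0 0"

```text
time_s: 12.18
position: [0.5406, 0.1132, 0.0582]
tool_rot: [180.0, -0.4, -171.2]
ft_force: [-10.5, -1.8, 17.3]
finger_gap: 0.0144
```

```bash
python3 cl.py w11
```

```text
12.225 [0.54061673 0.11315424 0.0581509 ] [ 179.99672824   -0.42473469 -171.23499851] [-10.02339654  -1.44164517  17.89614569] [-0.25038839  1.48011333 -0.02789278] 0.014272600465549515
    188 [81, 81, 79] along -50.7 z 53.3
    192 [84, 79, 82] along -50.8 z 61.6
    196 [81, 78, 81] along -50.8 z 68.8
    200 [161, 156, 157] along -50.6 z 74.4
    204 [186, 179, 182] along -49.3 z 74.3
    208 [144, 143, 141] along -48.0 z 74.6
    212 [142, 136, 138] along -45.7 z 70.3
    216 [139, 133, 134] along -43.3 z 66.3
    220 [241, 144, 87] along -40.7 z 61.9
    224 [250, 141, 39] along -37.1 z 53.8
    399 [13, 13, 16] along 22.6 z 78.0
    401 [83, 70, 61] along 43.6 z 53.4
    403 [79, 77, 75] along 50.5 z 46.3
    405 [80, 76, 77] along 51.0 z 47.1
    407 [75, 73, 72] along 50.9 z 48.6
    409 [80, 76, 79] along 43.1 z 59.0
    411 [128, 124, 123] along 42.4 z 61.1
    413 [128, 127, 126] along 41.5 z 63.3
    415 [125, 122, 122] along 43.4 z 62.3
    417 [128, 123, 124] along 44.1 z 62.6
    419 [127, 124, 124] along 44.2 z 63.7
    421 [124, 120, 120] along 45.5 z 63.3
    423 [130, 124, 123] along 45.1 z 64.9
    425 [123, 121, 121] along 45.2 z 65.9
    427 [125, 120, 120] along 46.5 z 65.6
    429 [125, 120, 123] along 46.8 z 66.4
```

View pics/w11.png

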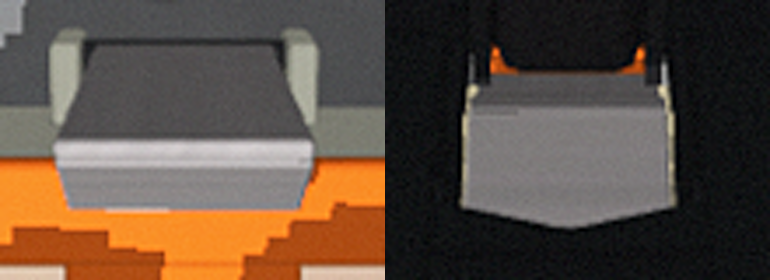

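arm_command --pt "-1 0.04 0 0.06 0" --pt "-1 0 0 0 0" --pt "-1 0 0 0 0" --pt "-1 0 0 0 0" --pt "-1 0 0 0 0" --pt "-1 0 0 0 0"

```text
time_s: 12.98
position: [0.5406, 0.1132, 0.0581]
tool_rot: [180.0, -0.4, -171.2]
ft_force: [-11.7, -2.1, 19.0]
finger_gap: 0.0139
```

```bash
python3 cl.py w12 | grep -E "^1|   (192|212|216|220|224|403|405|407|409|411)"
python3 - <<'E'
from h import *
c=env.camera("side"); cv2.imwrite("pics/side12.png",cv2.resize(c["img"][180:300,270:420,::-1],None,fx=5,fy=5,interpolation=cv2.INTER_CUBIC))
c=env.camera("wrist"); cv2.imwrite("pics/wrist12.png",c["img"][:,:,::-1])
print(env.observe()["ft_force"])
E
```

```text
13.025 [0.54062713 0.11317656 0.05814101] [ 179.99692009   -0.38118255 -171.23105382] [-11.74640533  -2.48464086  19.82267523] [-0.20546525  1.53992846 -0.02432673] 0.014271513487903176
    192 [79, 77, 81] along -50.7 z 61.1
    212 [137, 133, 131] along -46.0 z 71.7
    216 [141, 140, 139] along -43.5 z 66.9
    220 [239, 139, 81] along -40.9 z 62.2
    224 [250, 146, 39] along -37.4 z 54.9
    403 [75, 72, 76] along 51.2 z 45.6
    405 [81, 76, 77] along 51.4 z 46.6
    407 [74, 70, 71] along 51.2 z 48.2
    409 [79, 74, 75] along 43.0 z 59.2
    411 [116, 115, 113] along 43.1 z 60.2
[-10.58218613  -1.24072438  20.04288577]
```

View pics/side12.png

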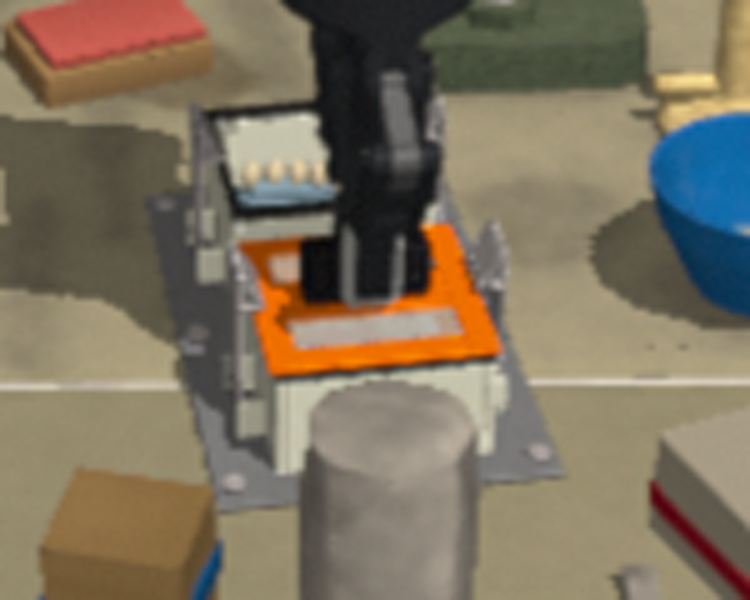

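View pics/wrist12.png

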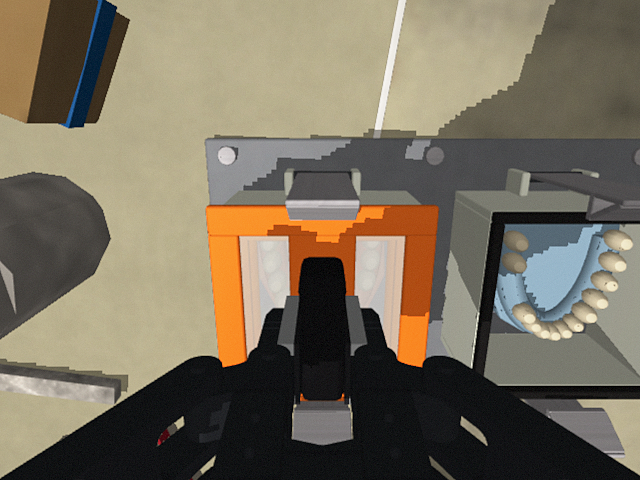

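The cover lies flat on the bay with no black seal showing. The front clip laps the edge at (322,198) and the rear clip does at (322,410). The push is steady at about 20 N, so I hand in.

Run:
```python
from h import *
print(env.hand_in()); s=env.observe(); print(s["time_s"],s["position"],s["ft_force"])
```

```text
the job is handed in; nothing more can be done
None
the job is handed in; nothing more can be done
```

The orange cover is on the right-hand bay, the one holding the pink model, with both clips over its edges. I handed in at about 13 s with the gripper still holding the rib (grip set to 90 N) and pushing down with about 20 N.

**Snap:** the push climbed to about 12.6 N with the underside near 62 mm, dropped to about 3.5 N, then rose again on the seal. The last underside estimate is about 51 mm.

**Clips:** right after the snap the cover sat about 2.5 mm too far forward, and its edge barely reached the rear clip. I slid it back under light pressure. The last wrist view shows both clips upright and nearly even (50.7 mm and 51.2 mm from the tool centre), each overlapping the edge by roughly 1 to 2 mm. The rear clip was only partly visible, so that overlap rests mainly on depth readings.

**Surroundings:** the blue model, the pink model (seen through the windows) and the loose items in view looked undisturbed. I did not re-measure them individually.

**Disagreements:**
- The cameras differed by 1 to 1.5 mm on where the bay is.
- The measured position along the rib was up to 2 mm off the commanded one while pressing.
- A sideways drag of about 11 N and a 0.4° tilt remained at the end, most likely friction on the seal.

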